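Pour clay beads from a spout carton

TASK

Pull the carton's red spout fully out while the carton still stands on the table, then pick the carton up and tip it, spout first, over the mint-green bowl so that all six beads pour into the bowl. Stand the carton back upright on the table and let go. Do not shift the bowl, the spray bottle, the clay block or the terracotta pot.

Things in the scene. Friction and masses are not known exactly. Their poses are not given: they have to be found in the camera images.
- carton: Loose brown carton, blue panels on its long sides, standing: 140 long (x) x 62 wide (y) x 100 mm high, 0.22 kg, closed on top by a clear window. Origin: centre of its underside, z up. Its -x end has the red spout, whose doorway (48 mm high, 56 wide) starts at the inner floor, 14 mm above the underside: the beads' only way out. Grip it from above across its 62 mm width, at mid-length.
- spout (a joint): Spout hinge along the doorway's bottom edge (carton x -70, z 14 mm; axis along carton y). 0 = folded shut; grows as its top swings out and down to the stop at 1.15 rad (fully out). Stays where left (0.04 N m). Fully out, its 46 x 55 mm panel with side cheeks is a chute rising 0.42 rad from the carton's floor line: tip the carton well beyond that, about 0.85 rad nose-down, to pour.
- spout_tab (a point): Grip point of the red pull tab, a fin 10 mm thick (carton y), 14 deep, jutting 40 mm past the spout's top middle, leaning 0.4 rad out from the panel's line. Shut: carton x -92, y 0, z 85 mm, the fin slanting up and out and ending 14 mm farther. It swings with the spout about the hinge; fully out: carton x -144, z 23 mm, the fin about level.
- spout_lip (a point): Middle of the spout panel's outer edge, over which the beads leave; 46 mm from the hinge. Shut: carton x -70, z 60 mm. Fully out: carton x -112, z 33 mm.
- bowl: Loose round mint-green bowl, rim diameter 170 mm, 65 mm high, 0.4 kg, open to the top; origin at the centre of its underside, z up.
- bead0_center (a point): Centre of a round, smooth glazed clay bead, 20 mm diameter, 10 g, one of six that start loose on the carton's inner floor.
- bead1_center (a point): Centre of a round, smooth glazed clay bead, 20 mm diameter, 10 g, one of six that start loose on the carton's inner floor.
- bead2_center (a point): Centre of a round, smooth glazed clay bead, 20 mm diameter, 10 g, one of six that start loose on the carton's inner floor.
- bead3_center (a point): Centre of a round, smooth glazed clay bead, 20 mm diameter, 10 g, one of six that start loose on the carton's inner floor.
- bead4_center (a point): Centre of a round, smooth glazed clay bead, 20 mm diameter, 10 g, one of six that start loose on the carton's inner floor.
- bead5_center (a point): Centre of a round, smooth glazed clay bead, 20 mm diameter, 10 g, one of six that start loose on the carton's inner floor.
- spray_bottle: Bystander, to be left alone. Clear spray bottle with black trigger head, 70 mm wide, 164 mm tall; origin at the centre of its underside.
- clay_block: Bystander, to be left alone. Block of grey clay 85 x 60 x 35 mm; origin at the centre of its underside.
- clay_pot: Bystander, to be left alone. Terracotta pot, 90 mm wide, 75 mm tall; origin at the centre of its underside.
Things that resemble listed ones, but are neither listed nor needed, are in the scene too. What is shaped like the carton but pink is not meant. What is shaped like the bowl but brown is not meant.

How it is judged (in metres and radians):
On the way, in this order (a step that is already met when the one before it is completed fails the run):
1. the spout is pulled fully out (at least 0.95 of 1.15 rad) with the carton standing upright and all beads still in it (value of joint spout above 0.95 rad and angle between carton's own z axis and vertical below 0.12 rad and height (world z) of carton below 0.02 m and x of each of bead0_center, bead1_center, bead2_center, bead3_center, bead4_center, bead5_center in the frame of carton above -0.07 m), for 0.2 s.
2. the carton is tipped by more than 0.5 rad with its spout lip over the bowl (angle between carton's own z axis and vertical above 0.5 rad and horizontal distance between spout_lip and bowl below 0.085 m and height (world z) of spout_lip above 0.03 m), for 0.2 s.
At the end, for the whole second after the job is handed in: All six beads lie in the upright bowl (centres within 80 mm of its axis and below its rim), and the carton stands upright (within 0.12 rad), at rest, with its underside less than 25 mm above the table top (horizontal distance between each of bead0_center, bead1_center, bead2_center, bead3_center, bead4_center, bead5_center and bowl below 0.08 m and z of bead0_center in the frame of bowl between 0 and 0.065 m and z of bead1_center in the frame of bowl between 0 and 0.065 m and z of bead2_center in the frame of bowl between 0 and 0.065 m and z of bead3_center in the frame of bowl between 0 and 0.065 m and z of bead4_center in the frame of bowl between 0 and 0.065 m and z of bead5_center in the frame of bowl between 0 and 0.065 m and angle between each of carton, bowl's own z axis and vertical below 0.12 rad and height (world z) of carton below 0.025 m and linear speed of carton below 0.02 m/s); the robot touches nothing.
It fails at once if the bowl is shifted by more than 50 mm (distance of bowl from where it was at the start of the episode above 0.05 m).
It fails at once if the spray bottle is shifted by more than 40 mm (distance of spray_bottle from where it was at the start of the episode above 0.04 m).
It fails at once if the grey clay block is shifted by more than 40 mm (distance of clay_block from where it was at the start of the episode above 0.04 m).
It fails at once if the terracotta pot is shifted by more than 40 mm (distance of clay_pot from where it was at the start of the episode above 0.04 m).
It also fails if it takes over 64 s, if anything falls off the work surface, if the arm or the gripper's body presses on something with over 40 N, if the wrist force passes 120 N, or if a joint passes its speed limit or range.

ROBOT

A 6-joint arm with a two-finger parallel gripper is mounted at the origin on the work surface. World frame = base frame: x ahead of the robot, y to its left, z up, the work surface at z = 0. Lengths are in m, angles in degrees, forces in N, time in s.
With the tool pointing down it reaches from about 0.275 to 0.85 m from the base axis. Payload 5.2 kg.
Tool frame: the origin (TCP) lies midway between the tips of the shut fingers; the grasp point (between the pads) lies 19 mm behind it; z points along the fingers, y is the line along which they close (so a half turn about z gives the same grasp; the last joint's range is limited). The gripper opens to 85 mm and grips with 20 to 120 N. Pads are 22 mm wide; open, the fingers measure 114 mm over their backs; the gripper's body (76 mm by 85 mm) begins 54 mm behind the grasp point. The pads swing forward as they close: fully open they stand 13 mm farther back than shut.
Start: joints at [-80.833, 14.817, 87.949, -0, 77.235, -11.62], TCP at [0.195, -0.514, 0.231] pointing down, gripper open.
Joint ranges: [-179.93, 179.93], [-52.35, 119.4], [10.71, 147.94], [-69.91, 249.91], [12.55, 155.21], [-178.61, 178.61]. Speed limits (degrees/s): [147.25, 147.25, 180, 180, 180, 180].

INTERFACE

Orientations are given as a 3x3 rotation matrix whose columns are the frame's x, y, z axes.
In Python, from station import * gives the robot as it stands.
- The arm moves only by the shell command python3 -m crank 'ROWS' [FORCE]. ROWS is JSON, a list of rows, each an object of numbers: "tx", "ty", "tz": the shift along the world's x, y, z in mm; "wx", "wy", "wz": the turn, a rotation vector about the world's x, y, z in rad; "gripper": the opening in per cent of the stroke, from 0 (shut) to 100 (fully open). In form: [{"tx": .., "ty": .., "tz": .., "wx": .., "wy": .., "wz": .., "gripper": ..}, ...]. A call has 1 to 12 rows; each row shifts and turns the commanded pose from where the row before left it; what a row does not reach is not made up. A row lasts 1/8 s, in which the tool goes at most 62.5 mm and 10.7 degrees, less where a joint would pass 70% of its speed; a pose out of reach is approached as far as the arm can. A call is refused whole if a number of a shift passes 62.5 or a number of a turn 0.188, either way. A call with a gripper value outside its range is refused whole. The fingers move at their own pace and stop on an object; FORCE is the grip in N (left out, the last holds). Time passes only in rows, so rows that do not move let the fingers close. It gives the time, the measured TCP pose, the force, the opening and the grip force at its end, in the units of the state.
- observe(): the state, without advancing time (a new reading comes with each control period).
- camera(name): name is "scene" or "side" or "wrist"; returns a dict with "img" (480x640x3 uint8, red, green, blue), "depth" (480x640 float32, m along the optical axis (not along the pixel's ray), 0 where there is no reading), "fx", "fy", "cx", "cy" (pixels), "origin" and "rotation" of the camera in the world; the wrist camera has in their place "mount" (4x4, takes a point from camera to tool coordinates, whose origin is the TCP and whose axes are the flange's). Camera axes: x right, y down, z forward; pixel columns grow to the right and rows downward; lengths in m; the calibration is good to about 2 mm. A picture is of the moment at which its call begins: read the wrist's pose just before it.
- sign_off(): hands the job in; it is judged then, once.
The state is a dict: "time_s": time; "joint_positions": joint angles; "qd": joint speeds; "joint_efforts": joint torques, N m; "ee_pos": TCP position; "orientation": TCP orientation; "contact_force": force on the tool from outside, world axes, zero at the start; "torque": the same for the moment, N m; "grip_width": finger opening in m; "grip_force": force on a finger pad.
Only numpy, scipy, OpenCV 4.12 (cv2) and the standard library are available. Lean on these libraries where they do the work, as an engineer would, in place of code of your own. Each camera call takes 0.05 s, during which the arm holds its last target. There are 200 camera calls.

## Working session

There is one attempt and no reset: what is moved stays moved. The work goes in short steps, Python scripts to look and compute and a shell command to move; the robot and the scene stay as the last step left them, time stands still between calls to the robot, and variables do not carry over. Pictures are saved under pics/ and viewed, at most 10 in all, crops included, and the job is handed in when it is done.

```bash
mkdir -p pics; ls; python3 - <<'E'
from station import *
import cv2,numpy as np
for n in ["scene","side"]:
    c=camera(n); cv2.imwrite(f"pics/{n}0.png",c["img"][:,:,::-1]); np.savez(f"{n}0.npz",**c)
    print(n,c["origin"],np.round(c["rotation"],3).tolist(),c["fx"],c["cx"],c["cy"],(c["depth"]>0).mean())
s=observe(); print(s)
E
```

```text
pics
scene [1.03540473 0.82937842 0.75559858] [[-0.807, 0.346, -0.479], [0.591, 0.454, -0.667], [-0.014, -0.821, -0.571]] 525.7304721553422 324.46096692544745 236.75313450377897 0.993798828125
side [0.35942334 0.77121994 0.74541707] [[-0.993, -0.062, 0.102], [-0.118, 0.665, -0.737], [-0.022, -0.744, -0.668]] 447.2012057315316 320.8407546039764 236.26761351971717 0.9960091145833333
{'time_s': 0.1, 'joint_positions': array([-8.08326684e+01,  1.48545666e+01,  8.80018310e+01, -9.88411154e-04,
        7.72344454e+01, -1.16208092e+01]), 'qd': array([ 0.05000343, -0.07964296, -0.29341636,  0.03478273,  0.00707191,
        0.04679543]), 'joint_efforts': array([ 3.98551245e-03, -4.46964455e+01, -2.91248703e+01, -1.41325763e-04,
        6.12652337e-03, -1.99767840e-05]), 'ee_pos': array([ 0.19513496, -0.51374197,  0.23058352]), 'orientation': array([[ 9.34897840e-01,  3.54916830e-01, -2.69210249e-04],
       [ 3.54916803e-01, -9.34896583e-01,  1.56257651e-03],
       [ 3.02900960e-04, -1.55639664e-03, -9.99998743e-01]]), 'contact_force': array([-0.30181747, -0.00220874,  0.010173  ]), 'torque': array([0.02940982, 0.01645389, 0.01389032]), 'grip_force': 0.0, 'grip_width': 0.0854111246878599}
```

View pics/scene0.png

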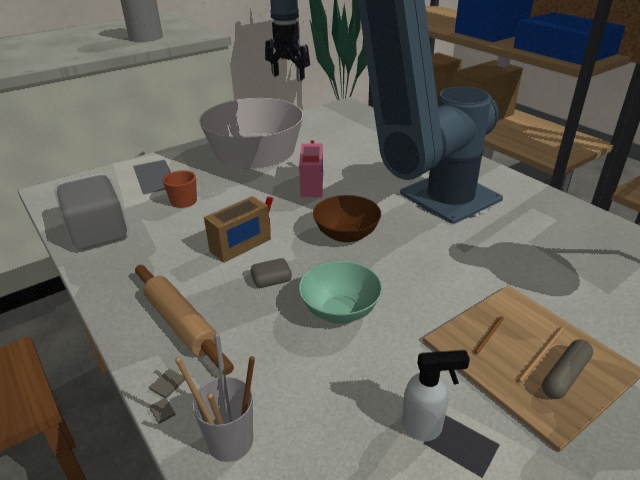

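View pics/side0.png

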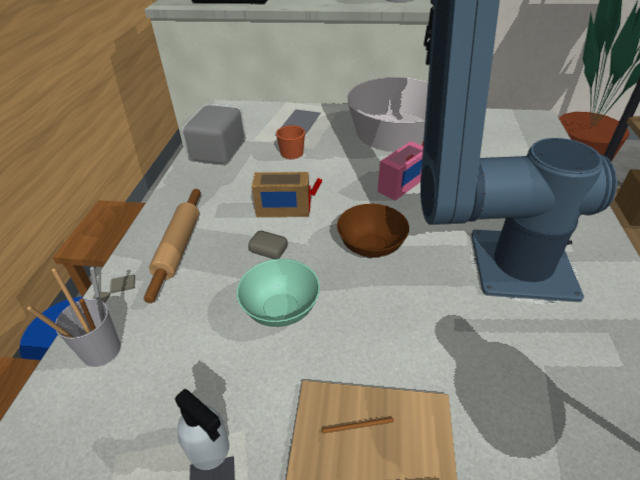

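The scene view shows the carton at (238,230) with its red tab at (268,203), the mint bowl at (340,292), clay at (271,272), and the brown decoy bowl at (347,218). In the side view the carton is at (283,195), the tab at (316,187) and the bowl at (279,290).

```bash
cat > h.py <<'E'
import numpy as np,cv2
def pts(c):
    v,u=np.mgrid[0:480,0:640]; d=c["depth"]
    p=np.stack([(u-c["cx"])/c["fx"]*d,(v-c["cy"])/c["fy"]*d,d],-1)
    return p@np.array(c["rotation"]).T+c["origin"]
def box(p,r): # u0,u1,v0,v1
    m=np.zeros((480,640),bool); m[r[2]:r[3],r[0]:r[1]]=1; return m
E
python3 - <<'E'
from h import *
for n,rc,rb,rk,rp in [("scene",(195,280,185,265),(290,390,255,330),(245,297,253,292),(158,202,165,210)),("side",(245,328,165,222),(230,325,255,330),(243,292,228,261),(270,310,120,162))]:
    c=dict(np.load(f"{n}0.npz")); P=pts(c); H=cv2.cvtColor(c["img"],cv2.COLOR_RGB2HSV); h,s,v=[H[...,i].astype(int) for i in range(3)]
    ok=(c["depth"]>0)
    B=box(P,rc)&ok
    red=B&((h<6)|(h>174))&(s>180)&(v>90)
    print(n,"red",red.sum(),P[red].mean(0).round(4),P[red].min(0).round(3),P[red].max(0).round(3))
    top=B&(P[...,2]>.092)&(P[...,2]<.108)&~red
    q=P[top][:,:2].astype(np.float32)*1000
    print(" top",len(q),cv2.minAreaRect(q),P[top][:,2].mean())
    bl=B&(h>100)&(h<130)&(s>120); pb=P[bl]; 
    print(" blue",len(pb),pb.mean(0).round(4),cv2.fitLine((pb[:,:2]*1000).astype(np.float32),cv2.DIST_HUBER,0,.01,.01).ravel()[:2])
    g=box(P,rb)&ok&(h>65)&(h<95)&(s>50)
    rim=g&(P[...,2]>.058)
    q=P[rim][:,:2].astype(np.float32)*1000
    print(" bowl",cv2.minEnclosingCircle(q),P[g][:,2].max())
    for nm,r in(("clay",rk),("pot",rp)):
        m=box(P,r)&ok&(P[...,2]>.015)
        print(" ",nm,cv2.minAreaRect(P[m][:,:2].astype(np.float32)*1000),P[m][:,2].max())
    # brown bowl / big bowl / pink near
    for nm,r in (("brown",(310,385,195,245) if n=="scene" else (335,412,205,258)),("pink",(298,326,140,198) if n=="scene" else (376,421,142,198))):
        m=box(P,r)&ok&(P[...,2]>.02)&(P[...,2]<.2); print(" ",nm,cv2.minAreaRect(P[m][:,:2].astype(np.float32)*1000),P[m][:,2].max())
E
```

```text
scene red 40 [ 0.4956 -0.1554  0.0857] [ 0.488 -0.162  0.065] [ 0.503 -0.151  0.1  ]
 top 1033 ((571.640869140625, -150.67962646484375), (176.84075927734375, 67.70185852050781), 6.0317301750183105) 0.09912237255019568
 blue 543 [ 0.5914 -0.1188  0.0585] [0.9940335  0.10907506]
 bowl ((534.7744140625, 181.88125610351562), 85.42364501953125) 0.06865965315026668
  clay ((596.9066162109375, 9.810218811035156), (61.15750503540039, 85.85746765136719), 74.54914855957031) 0.03894129609044927
  pot ((614.0005493164062, -432.8028564453125), (88.12832641601562, 92.36712646484375), 2.8816561698913574) 0.0789462545913423
  brown ((350.0537109375, -29.826431274414062), (172.28414916992188, 168.05889892578125), 61.07135772705078) 0.0696670407047737
  pink ((269.2921447753906, -297.2372131347656), (170.36289978027344, 62.747093200683594), 52.99667739868164) 0.10496673692805913
side red 108 [ 0.5018 -0.1516  0.0702] [ 0.484 -0.18   0.017] [ 0.519 -0.126  0.099]
 top 931 ((571.0670776367188, -151.96017456054688), (174.31736755371094, 71.00860595703125), 5.118672847747803) 0.09830258488299329
 blue 514 [ 0.589  -0.1185  0.0586] [0.99451005 0.10464133]
 bowl ((533.0405883789062, 182.72232055664062), 85.38378143310547) 0.06865157648180631
  clay ((571.0208740234375, 36.90711212158203), (84.88023376464844, 163.642822265625), 41.67980194091797) 0.06714928409824017
  pot ((612.810546875, -432.0517578125), (86.2532958984375, 88.72026824951172), 17.449026107788086) 0.07737399424880287
  brown ((349.72576904296875, -28.55187225341797), (168.20533752441406, 166.8863525390625), 88.70449829101562) 0.06800358123023043
  pink ((271.1919250488281, -240.85256958007812), (136.65574645996094, 486.24615478515625), 2.4904189109802246) 0.1994173415297975
```

```bash
python3 -m crank '[{"tz":20,"gripper":100},{"tx":20,"ty":25,"tz":20,"wz":-0.064},{"tx":31,"ty":36,"wz":-0.064},{"tx":31,"ty":36,"wz":-0.064},{"tx":31,"ty":36,"wz":-0.064},{"tx":31,"ty":36},{"tx":31,"ty":36},{"tx":31,"ty":36},{"tx":31,"ty":36},{"tx":31,"ty":36},{"tx":31,"ty":36},{"tx":30,"ty":5,"tz":-20}]' 20
python3 - <<'E'
from station import *
import cv2,numpy as np
s=observe(); c=camera("wrist"); cv2.imwrite("pics/w1.png",c["img"][:,:,::-1])
M=np.array(c["mount"]);c.pop("mount")
T=np.eye(4);T[:3,:3]=s["orientation"];T[:3,3]=s["ee_pos"];X=T@M
c["rotation"]=X[:3,:3];c["origin"]=X[:3,3]; np.savez("w1.npz",**c)
E
```

```text
$[0]: bad value
```

View pics/w1.png

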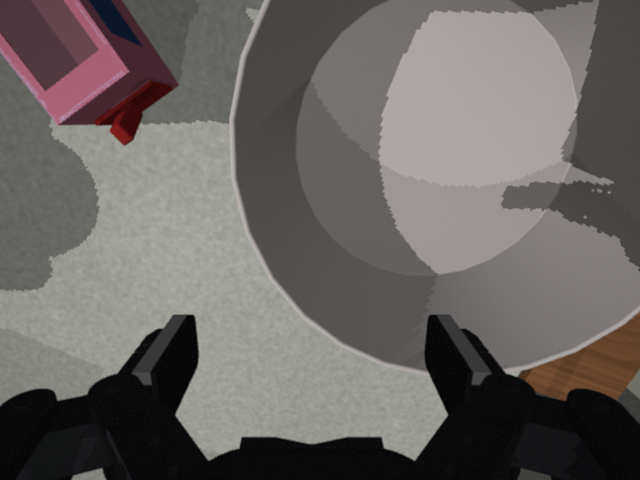

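The call was refused, apparently because every row needs all its keys, so the arm hasn't moved. The wrist view shows only the pink decoy (top left) and the grey basin.

```bash
python3 -m crank '[{"tx":0,"ty":0,"tz":20,"wx":0,"wy":0,"wz":0,"gripper":100},{"tx":20,"ty":25,"tz":20,"wx":0,"wy":0,"wz":-0.064,"gripper":100},{"tx":31,"ty":36,"tz":0,"wx":0,"wy":0,"wz":-0.064,"gripper":100},{"tx":31,"ty":36,"tz":0,"wx":0,"wy":0,"wz":-0.064,"gripper":100},{"tx":31,"ty":36,"tz":0,"wx":0,"wy":0,"wz":-0.064,"gripper":100},{"tx":31,"ty":36,"tz":0,"wx":0,"wy":0,"wz":0,"gripper":100},{"tx":31,"ty":36,"tz":0,"wx":0,"wy":0,"wz":0,"gripper":100},{"tx":31,"ty":36,"tz":0,"wx":0,"wy":0,"wz":0,"gripper":100},{"tx":31,"ty":36,"tz":0,"wx":0,"wy":0,"wz":0,"gripper":100},{"tx":31,"ty":36,"tz":0,"wx":0,"wy":0,"wz":0,"gripper":100},{"tx":31,"ty":36,"tz":-10,"wx":0,"wy":0,"wz":0,"gripper":100},{"tx":0,"ty":5,"tz":-20,"wx":0,"wy":0,"wz":0,"gripper":100}]' 20
python3 - <<'E'
from station import *
import cv2,numpy as np
s=observe(); c=camera("wrist"); cv2.imwrite("pics/w2.png",c["img"][:,:,::-1])
M=np.array(c["mount"]);c.pop("mount")
T=np.eye(4);T[:3,:3]=s["orientation"];T[:3,3]=s["ee_pos"];X=T@M
c["rotation"]=X[:3,:3];c["origin"]=X[:3,3]; np.savez("w1.npz",**c); print(s["ee_pos"],s["orientation"])
E
```

```text
time_s: 1.65
ee_pos: [0.4962, -0.1579, 0.2413]
orientation: [[0.994, 0.11, 0.002], [0.11, -0.994, -0.0], [0.002, 0.0, -1.0]]
contact_force: [-0.1, -0.8, -0.8]
grip_width: 0.0855
grip_force: 0.0
[ 0.49622199 -0.15788086  0.24134775] [[ 9.93878407e-01  1.10462910e-01  1.91240843e-03]
 [ 1.10463243e-01 -9.93880208e-01 -6.87103357e-05]
 [ 1.89311494e-03  2.79540556e-04 -9.99998169e-01]]
```

View pics/w2.png

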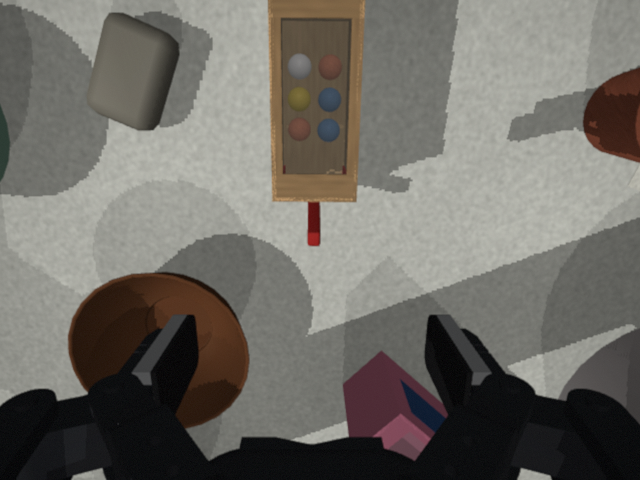

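The wrist view shows the carton aligned with the tool: front top edge from (272,201) to (357,200), tab tip at (314,243), and all six beads visible through the window.

```bash
python3 - <<'E'
import numpy as np
c=np.load("w1.npz")
def ray(u,v,z):
    d=c["rotation"]@np.array([(u-c["cx"])/c["fx"],(v-c["cy"])/c["fy"],1]); o=c["origin"]; return o+d*(z-o[2])/d[2]
for u,v,z in [(272,201,.1),(357,200,.1),(269.5,10,.1),(365,10,.1),(314,243,.095),(314,205,.06)]: print(u,v,ray(u,v,z).round(4),c["depth"][int(v)-2 if v>100 else v,int(u)])
E
```

```text
272 201 [ 0.5131 -0.1268  0.1   ] 0.28717372
357 200 [ 0.5207 -0.189   0.1   ] 0.38907894
269.5 10 [ 0.6369 -0.1152  0.1   ] 0.25115564
365 10 [ 0.6436 -0.1762  0.1   ] 0.33880034
314 243 [ 0.4828 -0.1614  0.095 ] 0.29920045
314 205 [ 0.5054 -0.1591  0.06  ] 0.3225535
```

```bash
python3 -m crank '[{"tx":-5,"ty":-3,"tz":-20,"wx":-0.011,"wy":0.1,"wz":0,"gripper":100},{"tx":0,"ty":0,"tz":-30,"wx":-0.011,"wy":0.1,"wz":0,"gripper":100},{"tx":0,"ty":0,"tz":-30,"wx":0,"wy":0,"wz":0,"gripper":100},{"tx":0,"ty":0,"tz":-30,"wx":0,"wy":0,"wz":0,"gripper":60},{"tx":0,"ty":0,"tz":-30,"wx":0,"wy":0,"wz":0,"gripper":60},{"tx":0,"ty":0,"tz":-20,"wx":0,"wy":0,"wz":0,"gripper":60},{"tx":0,"ty":0,"tz":-13,"wx":0,"wy":0,"wz":0,"gripper":60},{"tx":0,"ty":0,"tz":0,"wx":0,"wy":0,"wz":0,"gripper":60}]' 20
python3 -m crank '[{"tx":0,"ty":0,"tz":0,"wx":0,"wy":0,"wz":0,"gripper":30},{"tx":0,"ty":0,"tz":0,"wx":0,"wy":0,"wz":0,"gripper":30},{"tx":0,"ty":0,"tz":0,"wx":0,"wy":0,"wz":0,"gripper":0},{"tx":0,"ty":0,"tz":0,"wx":0,"wy":0,"wz":0,"gripper":0},{"tx":0,"ty":0,"tz":0,"wx":0,"wy":0,"wz":0,"gripper":0},{"tx":0,"ty":0,"tz":0,"wx":0,"wy":0,"wz":0,"gripper":0}]' 20
python3 - <<'E'
from station import *
import cv2
s=observe(); print(s["ee_pos"]); c=camera("scene"); cv2.imwrite("pics/s2.png",cv2.resize(c["img"][150:290,160:340,::-1],(720,560)))
E
```

```text
time_s: 2.7
ee_pos: [0.4886, -0.1632, 0.0677]
orientation: [[0.974, 0.106, -0.2], [0.104, -0.994, -0.021], [-0.201, -0.0, -0.98]]
contact_force: [-0.5, 0.2, 0.2]
grip_width: 0.0514
grip_force: 0.0
time_s: 3.45
ee_pos: [0.4894, -0.1631, 0.0689]
orientation: [[0.974, 0.107, -0.198], [0.104, -0.994, -0.022], [-0.199, 0.001, -0.98]]
contact_force: [-0.8, 1.8, 6.8]
grip_width: 0.0095
grip_force: 23.6
[ 0.48943802 -0.16312442  0.06894757]
```

View pics/s2.png

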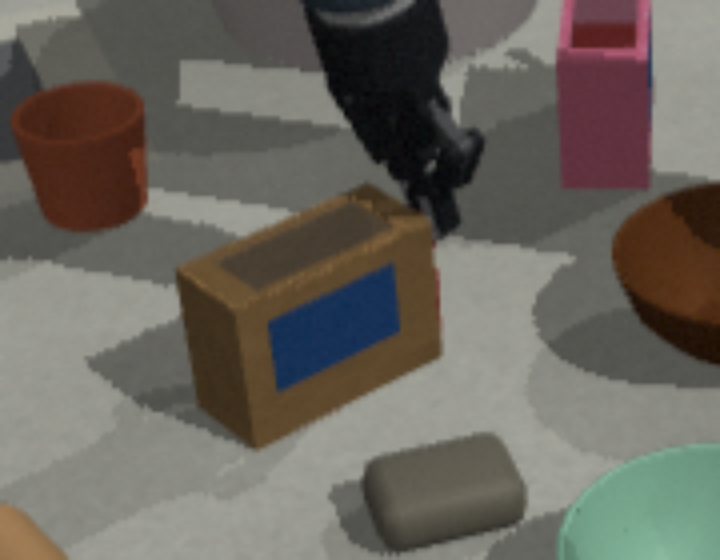

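The tab is gripped at 9.5 mm opening, between carton and gripper. Next I swing it along the hinge arc.

```bash
python3 -m crank '[{"tx":-5.3,"ty":-0.6,"tz":-3.2,"wx":0.0107,"wy":-0.0994,"wz":0,"gripper":0},{"tx":-5,"ty":-0.5,"tz":-3.7,"wx":0.0107,"wy":-0.0994,"wz":0,"gripper":0},{"tx":-4.6,"ty":-0.5,"tz":-4.1,"wx":0.0107,"wy":-0.0994,"wz":0,"gripper":0},{"tx":-4.2,"ty":-0.4,"tz":-4.6,"wx":0.0107,"wy":-0.0994,"wz":0,"gripper":0},{"tx":-3.7,"ty":-0.4,"tz":-5,"wx":0.0107,"wy":-0.0994,"wz":0,"gripper":0},{"tx":0,"ty":0,"tz":0,"wx":0,"wy":0,"wz":0,"gripper":0}]' 30
python3 -m crank '[{"tx":-3.2,"ty":-0.3,"tz":-5.4,"wx":0.0107,"wy":-0.0994,"wz":0,"gripper":0},{"tx":-2.6,"ty":-0.3,"tz":-5.6,"wx":0.0107,"wy":-0.0994,"wz":0,"gripper":0},{"tx":-2,"ty":-0.2,"tz":-5.9,"wx":0.0107,"wy":-0.0994,"wz":0,"gripper":0},{"tx":-1.4,"ty":-0.2,"tz":-6,"wx":0.0107,"wy":-0.0994,"wz":0,"gripper":0},{"tx":0,"ty":0,"tz":0,"wx":0,"wy":0,"wz":0,"gripper":0}]' 30
```

```text
time_s: 4.25
ee_pos: [0.4648, -0.1657, 0.0475]
orientation: [[0.951, 0.103, 0.292], [0.098, -0.995, 0.031], [0.293, -0.001, -0.956]]
contact_force: [-2.7, 0.4, 3.4]
grip_width: 0.0098
grip_force: 31.1
time_s: 4.88
ee_pos: [0.4603, -0.1602, 0.0284]
orientation: [[0.82, 0.119, 0.56], [0.086, -0.993, 0.086], [0.566, -0.023, -0.824]]
contact_force: [0.6, -1.0, 2.6]
grip_width: 0.0096
grip_force: 31.3
```

```bash
python3 - <<'E'
from station import *
import cv2
s=observe(); print(s["joint_positions"],s["ee_pos"],s["qd"]); c=camera("side"); cv2.imwrite("pics/d2.png",cv2.resize(c["img"][130:270,230:410,::-1],(720,560)))
E
```

```text
[-56.05596027  18.46490971 135.1660335   73.71485141  32.29092462
 -38.91034441] [ 0.46032595 -0.16019553  0.02842974] [ 1.76392964 -1.1395171  -1.58682013 -5.66026137 -0.8431875   7.90028812]
```

View pics/d2.png

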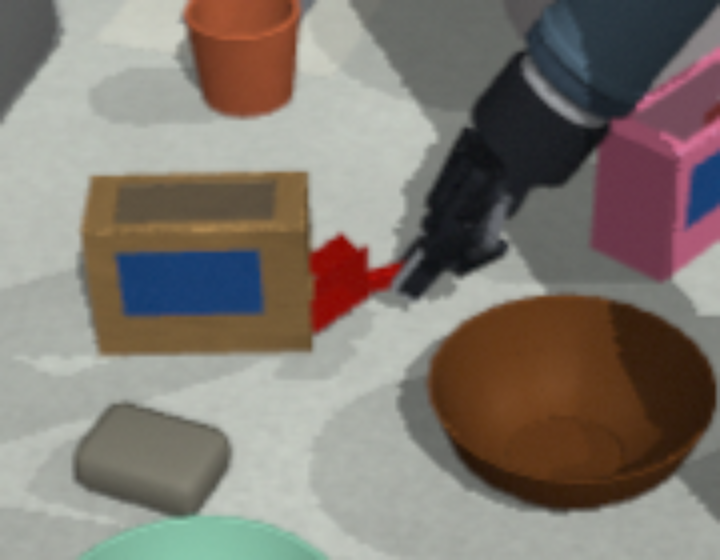

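The side view shows the spout swung most of the way out, at about 0.85 rad, with the carton unmoved. The arm is close to a wrist singularity, so I'll release, untilt, and push the tab down from above with shut fingers.

```bash
python3 -m crank '[{"tx":0,"ty":0,"tz":0,"wx":0,"wy":0,"wz":0,"gripper":50},{"tx":0,"ty":0,"tz":0,"wx":0,"wy":0,"wz":0,"gripper":50},{"tx":0,"ty":0,"tz":0,"wx":0,"wy":0,"wz":0,"gripper":50},{"tx":0,"ty":0,"tz":2,"wx":-0.015,"wy":0.1,"wz":0,"gripper":50},{"tx":0,"ty":0,"tz":2,"wx":-0.015,"wy":0.1,"wz":0,"gripper":50},{"tx":0,"ty":0,"tz":2,"wx":-0.015,"wy":0.1,"wz":0,"gripper":50},{"tx":0,"ty":0,"tz":10,"wx":-0.015,"wy":0.1,"wz":0,"gripper":50},{"tx":0,"ty":0,"tz":15,"wx":-0.015,"wy":0.1,"wz":0,"gripper":50},{"tx":0,"ty":0,"tz":20,"wx":0,"wy":0.09,"wz":0,"gripper":50},{"tx":0,"ty":0,"tz":20,"wx":0,"wy":0,"wz":0,"gripper":50},{"tx":0,"ty":0,"tz":20,"wx":0,"wy":0,"wz":0,"gripper":50},{"tx":0,"ty":0,"tz":0,"wx":0,"wy":0,"wz":0,"gripper":50}]' 30
python3 - <<'E'
from station import *
from h import *
s=observe(); print(s["joint_positions"])
for n,r in(("side",(300,345,165,225)),("scene",(255,295,180,245))):
    c=camera(n); P=pts(c); H=cv2.cvtColor(c["img"],cv2.COLOR_RGB2HSV).astype(int)
    m=box(P,r)&(c["depth"]>0)&((H[...,0]<6)|(H[...,0]>174))&(H[...,1]>180)&(H[...,2]>70)
    q=P[m]-[.5875,-.1504,0]; a=np.c_[q[:,0]*.994+q[:,1]*.107,-q[:,0]*.107+q[:,1]*.994,q[:,2]]
    o=a[a[:,0].argsort()]; print(n,len(a),o[:5].round(3).tolist(), a[:,2].max())
E
```

```text
time_s: 6.42
ee_pos: [0.4604, -0.1547, 0.1168]
orientation: [[0.989, 0.118, 0.083], [0.115, -0.992, 0.043], [0.087, -0.033, -0.996]]
contact_force: [0.3, -0.2, -0.5]
grip_width: 0.0428
grip_force: 0.0
[-35.36843586  12.74443816 108.69518521   5.74592803  56.24101588
  44.81024679]
side 316 [[-0.147, 0.006, 0.05], [-0.147, 0.007, 0.045], [-0.147, 0.01, 0.043], [-0.147, 0.012, 0.051], [-0.144, 0.002, 0.05]] 0.05248271615694311
scene 184 [[-0.147, 0.008, 0.042], [-0.143, 0.005, 0.051], [-0.143, 0.005, 0.042], [-0.142, 0.01, 0.048], [-0.142, 0.01, 0.051]] 0.05551721253091513
```

```bash
python3 -m crank '[{"tx":-6,"ty":-6,"tz":0,"wx":-0.043,"wy":0.083,"wz":0,"gripper":0},{"tx":-6,"ty":-5,"tz":0,"wx":0,"wy":0,"wz":0,"gripper":0},{"tx":0,"ty":0,"tz":-10,"wx":0,"wy":0,"wz":0,"gripper":0},{"tx":0,"ty":0,"tz":-20,"wx":0,"wy":0,"wz":0,"gripper":0},{"tx":0,"ty":0,"tz":-20,"wx":0,"wy":0,"wz":0,"gripper":0},{"tx":0,"ty":0,"tz":-8,"wx":0,"wy":0,"wz":0,"gripper":0},{"tx":0,"ty":0,"tz":-5,"wx":0,"wy":0,"wz":0,"gripper":0},{"tx":0,"ty":0,"tz":-5,"wx":0,"wy":0,"wz":0,"gripper":0},{"tx":0,"ty":0,"tz":-5,"wx":0,"wy":0,"wz":0,"gripper":0},{"tx":0,"ty":0,"tz":-5,"wx":0,"wy":0,"wz":0,"gripper":0},{"tx":0,"ty":0,"tz":-5,"wx":0,"wy":0,"wz":0,"gripper":0},{"tx":0,"ty":0,"tz":-3,"wx":0,"wy":0,"wz":0,"gripper":0}]' 30
python3 -m crank '[{"tx":0,"ty":0,"tz":0,"wx":0,"wy":0,"wz":0,"gripper":0},{"tx":0,"ty":0,"tz":0,"wx":0,"wy":0,"wz":0,"gripper":0}]' 30
python3 - <<'E'
from station import *
import cv2
s=observe(); c=camera("side"); cv2.imwrite("pics/d3.png",cv2.resize(c["img"][130:270,230:410,::-1],(720,560)))
E
```

```text
time_s: 8.02
ee_pos: [0.4474, -0.1653, 0.0293]
orientation: [[0.993, 0.117, -0.002], [0.117, -0.993, 0.002], [-0.002, -0.003, -1.0]]
contact_force: [-1.3, -0.3, 2.2]
grip_width: -0.0002
grip_force: 1.5
time_s: 8.28
ee_pos: [0.4476, -0.1654, 0.0298]
orientation: [[0.993, 0.117, -0.002], [0.117, -0.993, 0.002], [-0.002, -0.003, -1.0]]
contact_force: [-0.4, 0.0, 3.1]
grip_width: -0.0002
grip_force: 1.3
```

View pics/d3.png

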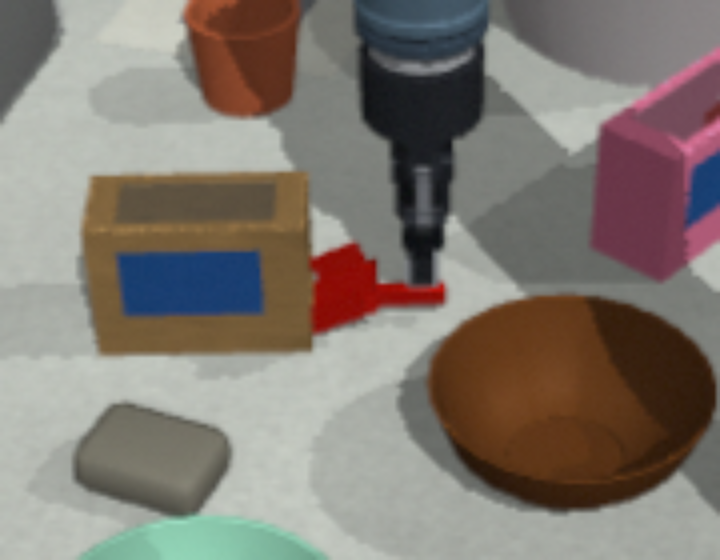

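The side view shows the fin level, so the spout is fully out, and the carton is upright and unmoved. Next: rise, go over the carton's centre, descend and grip.

```bash
python3 -m crank '[{"tx":0,"ty":0,"tz":30,"wx":0,"wy":0,"wz":0,"gripper":0},{"tx":0,"ty":0,"tz":50,"wx":0,"wy":0,"wz":0,"gripper":100},{"tx":0,"ty":0,"tz":50,"wx":0,"wy":0,"wz":0,"gripper":100},{"tx":20,"ty":3,"tz":40,"wx":0,"wy":0,"wz":-0.012,"gripper":100},{"tx":40,"ty":4,"tz":0,"wx":0,"wy":0,"wz":0,"gripper":100},{"tx":40,"ty":4,"tz":0,"wx":0,"wy":0,"wz":0,"gripper":100},{"tx":40,"ty":4,"tz":0,"wx":0,"wy":0,"wz":0,"gripper":100},{"tx":0,"ty":0,"tz":-20,"wx":0,"wy":0,"wz":0,"gripper":100},{"tx":0,"ty":0,"tz":-30,"wx":0,"wy":0,"wz":0,"gripper":100},{"tx":0,"ty":0,"tz":0,"wx":0,"wy":0,"wz":0,"gripper":100}]' 60
python3 - <<'E'
from station import *
from h import *
s=observe(); c=camera("scene"); P=pts(c); H=cv2.cvtColor(c["img"],cv2.COLOR_RGB2HSV).astype(int)
m=box(P,(195,280,185,265))&(c["depth"]>0)&(H[...,0]>100)&(H[...,0]<130)&(H[...,1]>120); p=P[m]; print(m.sum(),p.mean(0),cv2.fitLine((p[:,:2]*1000).astype(np.float32),cv2.DIST_HUBER,0,.01,.01).ravel()[:2])
E
```

```text
time_s: 9.57
ee_pos: [0.5858, -0.1495, 0.1469]
orientation: [[0.994, 0.105, -0.007], [0.105, -0.994, 0.005], [-0.007, -0.006, -1.0]]
contact_force: [0.0, -0.7, 0.6]
grip_width: 0.0852
grip_force: 0.0
541 [ 0.59324967 -0.11285759  0.05856125] [0.9918395  0.12749244]
```

```bash
python3 -m crank '[{"tx":3.4,"ty":4.8,"tz":0,"wx":0.005,"wy":-0.006,"wz":0.02,"gripper":100},{"tx":0,"ty":0,"tz":-20,"wx":0,"wy":0,"wz":0,"gripper":100},{"tx":0,"ty":0,"tz":-25,"wx":0,"wy":0,"wz":0,"gripper":100},{"tx":0,"ty":0,"tz":-25,"wx":0,"wy":0,"wz":0,"gripper":100},{"tx":0,"ty":0,"tz":-20,"wx":0,"wy":0,"wz":0,"gripper":100},{"tx":0,"ty":0,"tz":-12,"wx":0,"wy":0,"wz":0,"gripper":100},{"tx":0,"ty":0,"tz":0,"wx":0,"wy":0,"wz":0,"gripper":80},{"tx":0,"ty":0,"tz":0,"wx":0,"wy":0,"wz":0,"gripper":70},{"tx":0,"ty":0,"tz":0,"wx":0,"wy":0,"wz":0,"gripper":60},{"tx":0,"ty":0,"tz":0,"wx":0,"wy":0,"wz":0,"gripper":60},{"tx":0,"ty":0,"tz":0,"wx":0,"wy":0,"wz":0,"gripper":60},{"tx":0,"ty":0,"tz":0,"wx":0,"wy":0,"wz":0,"gripper":60}]' 60
```

```text
time_s: 11.12
ee_pos: [0.5916, -0.1458, 0.0486]
orientation: [[0.992, 0.125, 0.006], [0.125, -0.992, 0.007], [0.006, -0.006, -1.0]]
contact_force: [1.1, 1.8, 6.0]
grip_width: 0.0613
grip_force: 66.4
```

The carton is gripped at 61 mm opening and 66 N. Next I lift it and carry it over.

```bash
python3 -m crank '[{"tx":0,"ty":0,"tz":10,"wx":0,"wy":0,"wz":0,"gripper":55},{"tx":0,"ty":0,"tz":25,"wx":0,"wy":0,"wz":0,"gripper":55},{"tx":0,"ty":0,"tz":35,"wx":0,"wy":0,"wz":0,"gripper":55},{"tx":0,"ty":0,"tz":35,"wx":0,"wy":0,"wz":0,"gripper":55},{"tx":0,"ty":0,"tz":30,"wx":0,"wy":0,"wz":0,"gripper":55},{"tx":0,"ty":0,"tz":15,"wx":0,"wy":0,"wz":0,"gripper":55},{"tx":0,"ty":0,"tz":0,"wx":0,"wy":0,"wz":0,"gripper":55}]' 60
python3 -m crank '[{"tx":2.6,"ty":12,"tz":0,"wx":0,"wy":0,"wz":0,"gripper":55},{"tx":5.5,"ty":26,"tz":0,"wx":0,"wy":0,"wz":0,"gripper":55},{"tx":8.1,"ty":38,"tz":0,"wx":0,"wy":0,"wz":0,"gripper":55},{"tx":8.1,"ty":38,"tz":0,"wx":0,"wy":0,"wz":0,"gripper":55},{"tx":8.1,"ty":38,"tz":0,"wx":0,"wy":0,"wz":0,"gripper":55},{"tx":8.1,"ty":38,"tz":0,"wx":0,"wy":0,"wz":0,"gripper":55},{"tx":8.1,"ty":38,"tz":0,"wx":0,"wy":0,"wz":0,"gripper":55},{"tx":8.1,"ty":38,"tz":0,"wx":0,"wy":0,"wz":0,"gripper":55},{"tx":8.1,"ty":38,"tz":0,"wx":0,"wy":0,"wz":0,"gripper":55},{"tx":5.5,"ty":26,"tz":0,"wx":0,"wy":0,"wz":0,"gripper":55},{"tx":3,"ty":14,"tz":0,"wx":0,"wy":0,"wz":0,"gripper":55},{"tx":0,"ty":0,"tz":0,"wx":0,"wy":0,"wz":0,"gripper":55}]' 60
python3 - <<'E'
from station import *
from h import *
s=observe(); c=camera("side"); P=pts(c); H=cv2.cvtColor(c["img"],cv2.COLOR_RGB2HSV).astype(int)
cv2.imwrite("pics/d4.png",c["img"][:,:,::-1])
m=(c["depth"]>0)&((H[...,0]<5)|(H[...,0]>175))&(H[...,1]>200)&(H[...,2]>90)&(abs(P[...,0]-.53)<.15)&(P[...,1]>.05)&(P[...,2]>.08)
p=P[m]; print(m.sum(),p.min(0),p.max(0),p.mean(0))
E
```

```text
time_s: 12.0
ee_pos: [0.5911, -0.1458, 0.1981]
orientation: [[0.992, 0.124, 0.005], [0.124, -0.992, 0.007], [0.006, -0.006, -1.0]]
contact_force: [1.0, 0.1, -2.9]
grip_width: 0.0614
grip_force: 66.2
time_s: 13.5
ee_pos: [0.6636, 0.1994, 0.1962]
orientation: [[0.992, 0.126, 0.002], [0.126, -0.992, 0.007], [0.003, -0.007, -1.0]]
contact_force: [-0.2, -0.7, -3.1]
grip_width: 0.0612
grip_force: 66.1
727 [0.50458205 0.15825468 0.16057753] [0.59649989 0.2215556  0.19498812] [0.56080236 0.18707027 0.17588882]
```

View pics/d4.png

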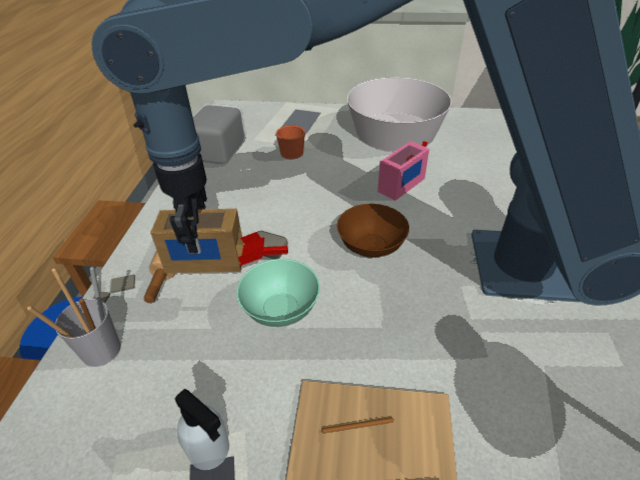

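The side view shows the carton level at (198,240), spout out, above and behind the bowl. Next I tip it in stages.

```bash
python3 -m crank '[{"tx":0,"ty":0,"tz":-8,"wx":0.011,"wy":-0.089,"wz":0,"gripper":55},{"tx":0,"ty":0,"tz":-8,"wx":0.011,"wy":-0.089,"wz":0,"gripper":55},{"tx":0,"ty":0,"tz":-8,"wx":0.011,"wy":-0.089,"wz":0,"gripper":55},{"tx":0,"ty":0,"tz":-8,"wx":0.011,"wy":-0.089,"wz":0,"gripper":55},{"tx":0,"ty":0,"tz":0,"wx":0.004,"wy":-0.03,"wz":0,"gripper":55},{"tx":0,"ty":0,"tz":0,"wx":0.004,"wy":-0.03,"wz":0,"gripper":55},{"tx":0,"ty":0,"tz":0,"wx":0.004,"wy":-0.03,"wz":0,"gripper":55},{"tx":0,"ty":0,"tz":0,"wx":0.004,"wy":-0.03,"wz":0,"gripper":55},{"tx":0,"ty":0,"tz":0,"wx":0.004,"wy":-0.03,"wz":0,"gripper":55},{"tx":0,"ty":0,"tz":0,"wx":0,"wy":0,"wz":0,"gripper":55},{"tx":0,"ty":0,"tz":0,"wx":0,"wy":0,"wz":0,"gripper":55},{"tx":0,"ty":0,"tz":0,"wx":0,"wy":0,"wz":0,"gripper":55}]' 60
python3 -m crank '[{"tx":-3,"ty":0,"tz":2,"wx":0.005,"wy":-0.04,"wz":0,"gripper":55},{"tx":-3,"ty":0,"tz":2,"wx":0.005,"wy":-0.04,"wz":0,"gripper":55},{"tx":-3,"ty":0,"tz":2,"wx":0.005,"wy":-0.04,"wz":0,"gripper":55},{"tx":-3,"ty":0,"tz":2,"wx":0.005,"wy":-0.04,"wz":0,"gripper":55},{"tx":-3,"ty":-1,"tz":2,"wx":0.005,"wy":-0.04,"wz":0,"gripper":55},{"tx":-3,"ty":-1,"tz":2,"wx":0.005,"wy":-0.04,"wz":0,"gripper":55},{"tx":-3,"ty":-1,"tz":2,"wx":0.005,"wy":-0.04,"wz":0,"gripper":55},{"tx":-3,"ty":-1,"tz":2,"wx":0.005,"wy":-0.04,"wz":0,"gripper":55},{"tx":-2,"ty":0,"tz":1,"wx":0.005,"wy":-0.04,"wz":0,"gripper":55},{"tx":0,"ty":0,"tz":0,"wx":0,"wy":0,"wz":0,"gripper":55},{"tx":0,"ty":0,"tz":0,"wx":0,"wy":0,"wz":0,"gripper":55},{"tx":0,"ty":0,"tz":0,"wx":0,"wy":0,"wz":0,"gripper":55}]' 60
python3 -m crank '[{"tx":0,"ty":0,"tz":0,"wx":0,"wy":0,"wz":0,"gripper":55},{"tx":0,"ty":0,"tz":0,"wx":0,"wy":0,"wz":0,"gripper":55},{"tx":0,"ty":0,"tz":0,"wx":0,"wy":0,"wz":0,"gripper":55},{"tx":0,"ty":0,"tz":0,"wx":0,"wy":0,"wz":0,"gripper":55},{"tx":0,"ty":0,"tz":0,"wx":0,"wy":0,"wz":0,"gripper":55},{"tx":0,"ty":0,"tz":0,"wx":0,"wy":0,"wz":0,"gripper":55}]' 60
python3 - <<'E'
from station import *
import cv2,numpy as np
a=camera("side")["img"]; b=camera("scene")["img"]
A=cv2.resize(a[190:350,140:340],(400,320)); B=cv2.resize(b[170:330,220:420],(400,320))
cv2.imwrite("pics/d5.png",np.hstack([A,B])[:,:,::-1])
E
```

```text
time_s: 15.05
ee_pos: [0.6646, 0.198, 0.1659]
orientation: [[0.864, 0.127, 0.488], [0.108, -0.992, 0.068], [0.493, -0.006, -0.87]]
contact_force: [-0.6, 0.0, -2.1]
grip_width: 0.0612
grip_force: 66.3
time_s: 16.55
ee_pos: [0.6451, 0.1969, 0.2258]
orientation: [[0.695, 0.129, 0.707], [0.087, -0.992, 0.095], [0.714, -0.004, -0.7]]
contact_force: [0.2, -0.6, -3.2]
grip_width: 0.0612
grip_force: 66.3
time_s: 17.3
ee_pos: [0.6453, 0.1969, 0.2265]
orientation: [[0.694, 0.129, 0.708], [0.087, -0.992, 0.095], [0.715, -0.004, -0.7]]
contact_force: [0.6, -0.2, -2.8]
grip_width: 0.0613
grip_force: 66.3
```

View pics/d5.png

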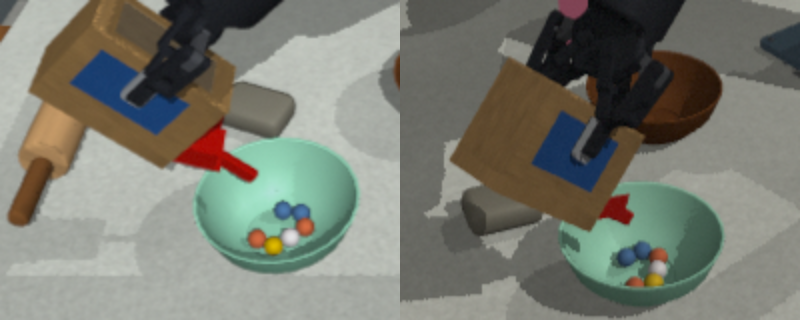

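The picture shows all six beads in the bowl in both views. Next I right the carton and return it.

```bash
python3 -m crank '[{"tx":5,"ty":0,"tz":10,"wx":0,"wy":0,"wz":0,"gripper":55},{"tx":5,"ty":0,"tz":5,"wx":-0.012,"wy":0.097,"wz":0,"gripper":55},{"tx":5,"ty":0,"tz":0,"wx":-0.012,"wy":0.097,"wz":0,"gripper":55},{"tx":5,"ty":0,"tz":0,"wx":-0.012,"wy":0.097,"wz":0,"gripper":55},{"tx":0,"ty":0,"tz":0,"wx":-0.012,"wy":0.097,"wz":0,"gripper":55},{"tx":0,"ty":0,"tz":0,"wx":-0.012,"wy":0.097,"wz":0,"gripper":55},{"tx":0,"ty":0,"tz":0,"wx":-0.012,"wy":0.097,"wz":0,"gripper":55},{"tx":0,"ty":0,"tz":0,"wx":-0.012,"wy":0.097,"wz":0,"gripper":55},{"tx":0,"ty":0,"tz":0,"wx":-0.012,"wy":0.097,"wz":0,"gripper":55},{"tx":0,"ty":0,"tz":0,"wx":0,"wy":0,"wz":0,"gripper":55},{"tx":0,"ty":0,"tz":0,"wx":0,"wy":0,"wz":0,"gripper":55}]' 60
```

```text
time_s: 18.77
ee_pos: [0.6656, 0.197, 0.2415]
orientation: [[0.992, 0.125, 0.015], [0.124, -0.992, 0.009], [0.016, -0.007, -1.0]]
contact_force: [-0.2, -0.9, -1.7]
grip_width: 0.0611
grip_force: 66.2
```

```bash
python3 -m crank '[{"tx":-4,"ty":-20,"tz":0,"wx":0,"wy":0.009,"wz":0,"gripper":55},{"tx":-8,"ty":-36,"tz":0,"wx":0,"wy":0,"wz":0,"gripper":55},{"tx":-9,"ty":-41,"tz":0,"wx":0,"wy":0,"wz":0,"gripper":55},{"tx":-9,"ty":-41,"tz":0,"wx":0,"wy":0,"wz":0,"gripper":55},{"tx":-9,"ty":-41,"tz":0,"wx":0,"wy":0,"wz":0,"gripper":55},{"tx":-9,"ty":-41,"tz":0,"wx":0,"wy":0,"wz":0,"gripper":55},{"tx":-9,"ty":-41,"tz":0,"wx":0,"wy":0,"wz":0,"gripper":55},{"tx":-9,"ty":-41,"tz":-10,"wx":0,"wy":0,"wz":0,"gripper":55},{"tx":-6,"ty":-30,"tz":-20,"wx":0,"wy":0,"wz":0,"gripper":55},{"tx":-2,"ty":-11,"tz":-30,"wx":0,"wy":0,"wz":0,"gripper":55},{"tx":0,"ty":0,"tz":-30,"wx":0,"wy":0,"wz":0,"gripper":55},{"tx":0,"ty":0,"tz":-30,"wx":0,"wy":0,"wz":0,"gripper":55}]' 60
python3 -m crank '[{"tx":0,"ty":0,"tz":-25,"wx":0,"wy":0,"wz":0,"gripper":55},{"tx":0,"ty":0,"tz":-15,"wx":0,"wy":0,"wz":0,"gripper":55},{"tx":0,"ty":0,"tz":-10,"wx":0,"wy":0,"wz":0,"gripper":55},{"tx":0,"ty":0,"tz":0,"wx":0,"wy":0,"wz":0,"gripper":55},{"tx":0,"ty":0,"tz":0,"wx":0,"wy":0,"wz":0,"gripper":55}]' 60
```

```text
time_s: 20.27
ee_pos: [0.5902, -0.1473, 0.1216]
orientation: [[0.992, 0.123, 0.006], [0.123, -0.992, 0.008], [0.007, -0.007, -1.0]]
contact_force: [0.4, -0.5, -2.4]
grip_width: 0.0616
grip_force: 66.4
time_s: 20.9
ee_pos: [0.5919, -0.1463, 0.0725]
orientation: [[0.992, 0.124, 0.006], [0.124, -0.992, 0.008], [0.007, -0.007, -1.0]]
contact_force: [0.0, -0.3, -1.7]
grip_width: 0.0617
grip_force: 66.3
```

```bash
python3 -m crank '[{"tx":0,"ty":0,"tz":-10,"wx":0,"wy":0,"wz":0,"gripper":55},{"tx":0,"ty":0,"tz":-6,"wx":0,"wy":0,"wz":0,"gripper":55},{"tx":0,"ty":0,"tz":-3,"wx":0,"wy":0,"wz":0,"gripper":55},{"tx":0,"ty":0,"tz":-3,"wx":0,"wy":0,"wz":0,"gripper":55},{"tx":0,"ty":0,"tz":0,"wx":0,"wy":0,"wz":0,"gripper":55},{"tx":0,"ty":0,"tz":0,"wx":0,"wy":0,"wz":0,"gripper":55}]' 60
```

```text
time_s: 21.65
ee_pos: [0.5914, -0.1461, 0.0496]
orientation: [[0.992, 0.124, 0.004], [0.124, -0.992, 0.009], [0.005, -0.008, -1.0]]
contact_force: [0.0, -0.5, -2.3]
grip_width: 0.0616
grip_force: 66.3
```

```bash
python3 -m crank '[{"tx":0,"ty":0,"tz":-1,"wx":0,"wy":0,"wz":0,"gripper":75},{"tx":0,"ty":0,"tz":0,"wx":0,"wy":0,"wz":0,"gripper":85},{"tx":0,"ty":0,"tz":0,"wx":0,"wy":0,"wz":0,"gripper":100},{"tx":0,"ty":0,"tz":0,"wx":0,"wy":0,"wz":0,"gripper":100},{"tx":0,"ty":0,"tz":0,"wx":0,"wy":0,"wz":0,"gripper":100},{"tx":0,"ty":0,"tz":15,"wx":0,"wy":0,"wz":0,"gripper":100},{"tx":0,"ty":0,"tz":30,"wx":0,"wy":0,"wz":0,"gripper":100},{"tx":0,"ty":0,"tz":40,"wx":0,"wy":0,"wz":0,"gripper":100},{"tx":0,"ty":0,"tz":40,"wx":0,"wy":0,"wz":0,"gripper":100},{"tx":0,"ty":0,"tz":40,"wx":0,"wy":0,"wz":0,"gripper":100},{"tx":0,"ty":0,"tz":0,"wx":0,"wy":0,"wz":0,"gripper":100},{"tx":0,"ty":0,"tz":0,"wx":0,"wy":0,"wz":0,"gripper":100}]' 60
python3 - <<'E'
from station import *
import cv2
cv2.imwrite("pics/d6.png",camera("side")["img"][:,:,::-1])
E
```

```text
time_s: 23.15
ee_pos: [0.591, -0.1459, 0.2138]
orientation: [[0.992, 0.124, 0.004], [0.124, -0.992, 0.009], [0.005, -0.008, -1.0]]
contact_force: [-0.4, -0.6, -1.2]
grip_width: 0.0852
grip_force: 0.0
```

View pics/d6.png

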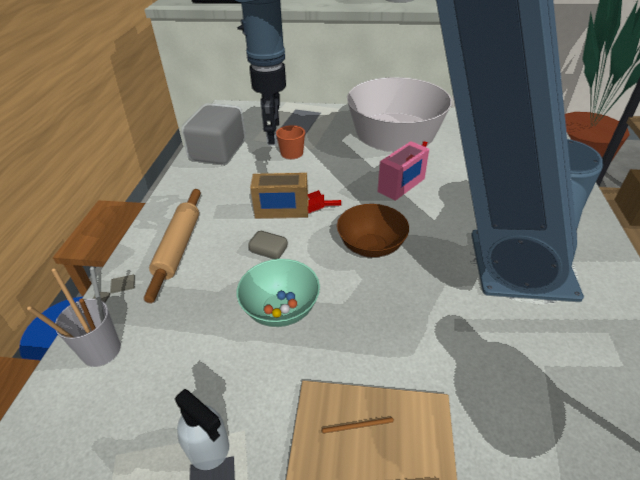

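The carton stands upright at (280,195), six beads lie in the bowl at (280,303), and the gripper is clear.

```bash
python3 -c "
from station import *
print(sign_off())"
```

```text
the job is handed in; nothing more can be done
None
```

I handed the job in at about 23 s with the spout fully out, all six beads in the mint-green bowl and the carton upright and released on the table; the bowl and bystanders look unmoved in the last side view, and the hand-in returned no verdict.

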